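Push a leak-test gauge onto the manifold's tilted test nipple and hold it home

TASK

Lift the leak-test gauge out of its parking dish and push its coupler squarely onto the tilted test nipple of the gas manifold until it snaps over the catch balls, then press on until it sits fully home on the nipple's seat, against the valve spring. Finish while still gripping the gauge and holding it pressed home: do not let go. Leave the other things on the bench where they stand.

Things in the scene. Friction and masses are not known exactly. Their poses are not given: they have to be found in the camera images.
- gauge: Leak-test gauge, 94 mm tall, 200 to 330 g, upright in its dish. Origin: centre of its coupler's open mouth (underside); z up its axis. Steel coupler sleeve 44 mm across, z 0-39 mm, bore 31 mm with a rounded lip 22 mm clear at z 0-8, bore floor at z 30; above it, leaving a flat shoulder, a square black grip 28 x 28 mm (flats square to x and y), z 39-81; then a round dial 25 mm across, z 81-94.
- gauge_grip (a point): Centre of the gauge's square black grip, on its axis 64 mm above the mouth: a good place to grasp, on two opposite flats 28 mm apart.
- nipple: Test nipple on the manifold, tilted 25 degrees from vertical towards the manifold's front. Origin: centre of its flat round seat (50 mm across), 95 mm above the table; z points out along its axis. Post 18.6 mm across to z 20 mm, tapering to 11 mm at z 26; out of it stands a sprung valve stem 7 mm across to z 39. The coupler's turn about the axis does not matter.
- catch (a point): Point on the nipple's axis, 15 mm above the seat, at the height of its four sprung catch balls (27 mm across). Going on, the coupler's lip meets them with the mouth 17 mm above the seat and snaps past at 11 mm (8 to 10 N). Home is the mouth flat on the seat, about 10 N of stem spring. Let go there, the coupler stays caught but rises about 5 mm.
- stem (a joint): How far the nipple's valve stem is pushed in, m: 0 free, 0.009 with the coupler fully home, 0.011 its end stop. Spring 800 N/m with 3 N preload.
- manifold: Aluminium gas manifold block fixed to the bench, 120 (x) x 100 (y) x 50 mm high; origin under its centre, z up, its front is -x. The nipple's seat centre lies 12 mm in front of its centre; behind it two capped ports up to 74 mm high stand at x = 38, y = -28 and 28 mm.
- stand: Round grey parking dish fixed to the bench, 62 mm across, 14 mm high, wall 4 mm, floor 4 mm thick; origin under its centre. The gauge stands in it at the start.
- tipbox: Bystander: clear pipette-tip box, 75 x 110 x 45 mm high; origin at the centre of its underside, z up.
- tuberack: Bystander: low grey tube rack, 55 x 130 x 42 mm high; origin at the centre of its underside, z up.
- spraybottle: Bystander: white spray bottle with black head, 68 mm across, 176 mm high; origin at the centre of its underside, z up.
- reagent: Bystander: glass bottle with blue cap, 60 mm across, 120 mm high; origin at the centre of its underside, z up.
- beaker: Bystander: glass beaker, 68 mm across, 85 mm high; origin at the centre of its underside, z up.
- jar: Bystander: amber jar, 56 mm across, 70 mm high; origin at the centre of its underside, z up.

How it is judged:
On the way, in this order (a step that is already met when the one before it is completed fails the run):
1. the gauge is lifted clear of its dish in the gripper (height (world z) of gauge above 0.04 m and horizontal distance between gauge and nipple above 0.02 m and contact force between the fingers and gauge above 1 N), for 0.2 s.
2. the coupler has snapped past the catch balls and is on the nipple (distance between gauge and nipple below 0.0085 m and value of joint stem above 0.0015 m and contact force between the fingers and gauge above 1 N), for 0.1 s.
At the end, for the whole second after the job is handed in: The gripper still holds the gauge (more than 3 N on it) and keeps it pressed home: mouth within 4.5 mm of the seat's centre, valve stem pushed in more than 6.5 mm (9 mm is fully home), axes within 8 degrees, gauge at rest (value of joint stem above 0.0065 m and distance between gauge and nipple below 0.0045 m and angle between the z axis of gauge and the z axis of nipple, either way round below 0.14 rad and contact force between the fingers and gauge above 3 N and linear speed of gauge below 0.02 m/s); the arm keeps its last pose, push and grip.
It fails at once if another thing on the bench is moved more than 30 mm (distance of any of tipbox, tuberack, spraybottle, reagent, beaker, jar from where it was at the start of the episode above 0.03 m).
It also fails if it takes over 35 s, if anything falls off the work surface, if the arm or the gripper's body presses on something with over 40 N, if the wrist force passes 120 N, or if a joint passes its speed limit or range.

ROBOT

A 7-joint arm with a two-finger parallel gripper is mounted at the origin on the work surface. World frame = base frame: x ahead of the robot, y to its left, z up, the work surface at z = 0. Lengths are in m, angles in rad, forces in N, time in s.
With the tool pointing down it reaches from about 0.4 to 0.875 m from the base axis. Payload 6.5 kg.
Tool frame: the origin (TCP) lies on the centre line of the jaws, within the pads' length; the fingertips stand 14 mm ahead of it and the grasp point (between the pads) lies 5 mm behind it; y points along the fingers, x is the direction in which the jaws open and shut, and the axes are right-handed (so a half turn about y gives the same grasp; the last joint's range is limited). The gripper opens to 85 mm and grips with 20 to 120 N. Pads are 22 mm wide; open, the fingers measure 114 mm over their backs; the gripper's body (76 mm by 85 mm) begins 54 mm behind the grasp point. The pads swing forward as they close: fully open they stand 13 mm farther back than shut.
Start: joints at [1.169, 0.536, -0.004, 1.538, 0.003, 1.067, -0.071], TCP at [0.214, -0.614, 0.245] pointing down, gripper open.
Joint ranges: [-2.7, 2.7], [-0.37, 2.16], [-1.27, 1.26], [0.24, 2.4], [-1.31, 4.45], [0.19, 1.91], [-2.76, 2.76]. Speed limits (rad/s): [2.39, 2.39, 3.14, 3.14, 3.14, 3.14, 3.14].

INTERFACE

Orientations are given as a unit quaternion [x, y, z, w].
In Python, from bench import sensors, eyes, job gives the robot as it stands.
- The arm moves only by the tool move_arm, never from a script. Its arguments are lists of equal length, an entry for each row: "delta_pos": the shift along the tool's x, y, z in cm, a list of three; "spin": the turn about the tool's y in degrees; "jaw": the closure in counts, from 0 (fully open) to 255 (shut). In form: {"delta_pos": [[dx, dy, dz], ...], "spin": [spin, ...], "jaw": [jaw, ...]}. A call has 1 to 20 rows; each row shifts and turns the commanded pose from where the row before left it, along the tool's axes as they then stand; what a row does not reach is not made up. A row lasts 1/8 s, in which the tool goes at most 62.5 mm and 10.7 degrees, less where a joint would pass 70% of its speed; a pose out of reach is approached as far as the arm can. A call is refused whole if a number of a shift passes 6.25 or a number of a turn 10.7, either way. A call with a gripper value outside its range is refused whole. The fingers move at their own pace and stop on an object; the grip force is fixed at half the most. Time passes only in rows, so rows that do not move let the fingers close. It gives the time, the measured TCP pose, the force and the opening at its end, in the units of the state.
- sensors.get_obs(): the state, without advancing time (a new reading comes with each control period).
- eyes.camera(name): name is "scene" or "top" or "wrist"; returns (picture, depth): 480x640x3 uint8, red, green, blue; 480x640 float32, m along the optical axis (not along the pixel's ray), 0 where there is no reading.
- eyes.calibration(name): a dict with "intrinsics" (3x3 intrinsics, pixels), "world_to_cam" (4x4, takes a point from world to camera coordinates); the wrist camera has in their place "tool_from_camera" (4x4, takes a point from camera to tool coordinates, whose origin is the TCP and whose axes are the tool frame's). Camera axes: x right, y down, z forward; pixel columns grow to the right and rows downward; lengths in m; the calibration is good to about 2 mm. The wrist camera is an equidistant fisheye: a pixel r from the principal point sees the ray r / f radians off the axis. A picture is of the moment at which its call begins: read the wrist's pose just before it. calibration takes no time and is no camera call.
- job.sign_off(): hands the job in, once; it reports no verdict.
The state is a dict: "clock": time; "q": joint angles; "qd": joint speeds; "effort": joint torques, N m; "tool_pos": TCP position; "eef_rot": TCP orientation; "wrist_force": force on the tool from outside, world axes, zero at the start; "ft_torque": the same for the moment, N m; "finger_gap": finger opening in m.
Only numpy, scipy, OpenCV 4.12 (cv2) and the standard library are available. Lean on these libraries where they do the work, as an engineer would, in place of code of your own. Each camera call takes 0.05 s, during which the arm holds its last target. There are 200 camera calls.

## Working session

There is one attempt and no reset: what is moved stays moved. The work goes in short steps, Python scripts to look and compute and a tool call to move; the robot and the scene stay as the last step left them, time stands still between calls to the robot, and variables do not carry over. Pictures are saved under pics/ and viewed, about 8 in all and at most 12, crops included, and the job is handed in when it is done.

Besides the shell and the picture viewer there is one more tool, called after "Emit:" by a JSON object that holds its "name" and its "arguments", one argument or row to a line. move_arm: Moves the arm, as the interface text tells. Its arguments: {"type":"object","properties":{"delta_pos":{"type":"array","items":{"type":"array","items":{"type":"number"}}},"spin":{"type":"array","items":{"type":"number"}},"jaw":{"type":"array","items":{"type":"number"}}},"required":["delta_pos","spin","jaw"]}

```bash
mkdir -p pics; ls; python3 - <<'E'
from bench import sensors, eyes
import cv2,numpy as np
print(sensors.get_obs())
for n in("scene","top"):
    p,d=eyes.camera(n); np.savez(f"pics/{n}.npz",p=p,d=d)
    cv2.imwrite(f"pics/{n}0.png",p[:,:,::-1]); c=eyes.calibration(n); print(n,c)
print(eyes.calibration("wrist"))
E
```

```text
pics
{'clock': 0.0, 'q': array([ 1.16880813,  0.53717973, -0.00445016,  1.5389005 ,  0.00259472,
        1.06726074, -0.07120715]), 'qd': array([-0.00205231,  0.00074267,  0.00140453,  0.0003223 ,  0.00117214,
        0.00100996, -0.00043219]), 'effort': array([ 2.03215477e-04, -5.83399844e+01,  1.04878955e+00, -2.59099299e+01,
        1.23880390e-02,  9.52319882e-03,  7.67060953e-06]), 'tool_pos': array([ 0.21397376, -0.61312204,  0.24439348]), 'eef_rot': array([-0.57621513,  0.40992043, -0.40887006,  0.57685929]), 'wrist_force': array([ 0.18743637, -0.19136054, -0.9265652 ]), 'ft_torque': array([-0.01734532, -0.02542488, -0.04402043]), 'finger_gap': 0.08575850599534691}
scene {'intrinsics': array([[436.85113999,   0.        , 316.16764093],
       [  0.        , 436.85113999, 241.44781055],
       [  0.        ,   0.        ,   1.        ]]), 'world_to_cam': array([[-0.53253544,  0.84611647,  0.02220173,  0.29341683],
       [ 0.49051463,  0.32988823, -0.80657867, -0.18448343],
       [-0.68978359, -0.41864145, -0.59070968,  1.37080373],
       [ 0.        ,  0.        ,  0.       
[... 286 characters left out ...]
446,  0.0259189 , -0.17602472,  0.57604725],
       [ 0.17566958, -0.01541283, -0.98432852,  1.322305  ],
       [ 0.        ,  0.        ,  0.        ,  1.        ]])}
{'intrinsics': array([[371.64829954,   0.        , 329.63230081],
       [  0.        , 371.64829954, 237.33307296],
       [  0.        ,   0.        ,   1.        ]]), 'tool_from_camera': array([[ 9.99999951e-01, -3.10778129e-04,  3.52318628e-05,
        -4.48848976e-04],
       [-1.14172118e-04, -2.57841627e-01,  9.66187188e-01,
        -1.29927172e-01],
       [-2.91185605e-04, -9.66187145e-01, -2.57841650e-01,
         6.49933008e-02],
       [ 0.00000000e+00,  0.00000000e+00,  0.00000000e+00,
         1.00000000e+00]])}
```

View pics/scene0.png

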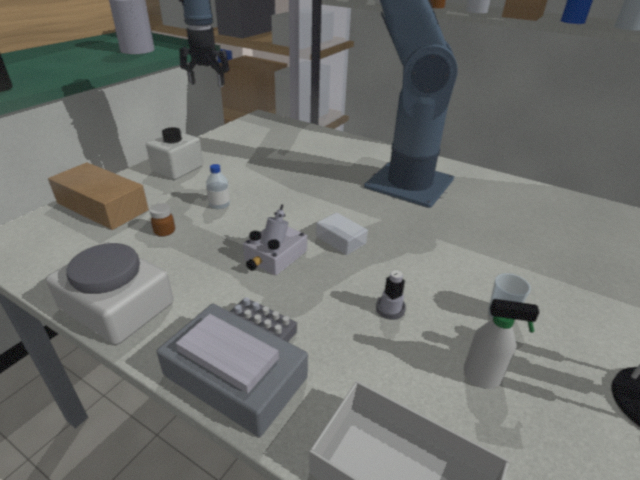

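View pics/top0.png

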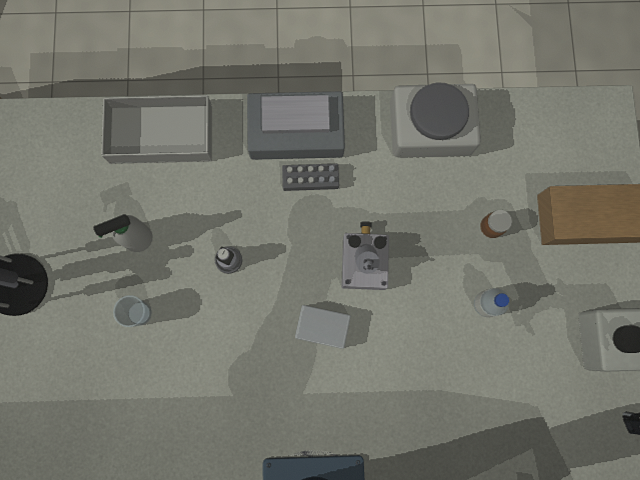

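Scene picture: the gauge stands in its dish at about px (395,295), with the manifold and its nipple at (275,235). Top picture: gauge at (228,259) and manifold at (366,260), with its ports towards +x, so the front faces the robot. The commands can't tilt the tool, so I'll have to pivot the gauge in the jaws against the dish wall. Next I'll measure.

```bash
cat > h.py <<'E'
import numpy as np,cv2
from bench import sensors, eyes
from scipy.spatial.transform import Rotation as Ro
def pts(n,d):
    c=eyes.calibration(n);K=c["intrinsics"];v,u=np.mgrid[:480,:640]
    P=np.stack([(u-K[0,2])/K[0,0]*d,(v-K[1,2])/K[1,1]*d,d],-1)
    T=np.linalg.inv(c["world_to_cam"]); return P@T[:3,:3].T+T[:3,3]
def ray(n,u,v,z):
    c=eyes.calibration(n);K=c["intrinsics"];T=np.linalg.inv(c["world_to_cam"])
    r=T[:3,:3]@np.array([(u-K[0,2])/K[0,0],(v-K[1,2])/K[1,1],1]);return T[:3,3]+r*(z-T[2,3])/r[2]
def big(p,x0,y0,w,h,s,f): cv2.imwrite(f,cv2.resize(p[y0:y0+h,x0:x0+w,::-1],None,fx=s,fy=s,interpolation=cv2.INTER_CUBIC))
E
python3 - <<'E'
from h import *
o=sensors.get_obs();print(Ro.from_quat(o["eef_rot"]).as_matrix().round(3))
pp={n:np.load(f"pics/{n}.npz") for n in("scene","top")}
for n in pp:
    X=pts(n,pp[n]["d"]);ok=pp[n]["d"]>0
    def sel(b,z0,z1):
        m=ok&(X[...,2]>z0)&(X[...,2]<z1)&(X[...,0]>b[0])&(X[...,0]<b[1])&(X[...,1]>b[2])&(X[...,1]<b[3]);return X[m],m
    g=ray("top",228,256,.09);
    b=[g[0]-.06,g[0]+.06,g[1]-.06,g[1]+.06]
    for z0,z1 in((.09,.11),(.05,.085),(.015,.043),(.008,.018)):
        q,_=sel(b,z0,z1)
        if len(q): print(n,"gauge",z0,len(q),q.mean(0).round(4),q.min(0).round(4),q.max(0).round(4))
    m0=ray("top",366,262,.05); b=[m0[0]-.09,m0[0]+.09,m0[1]-.09,m0[1]+.09]
    q,m=sel(b,.044,.056); 
    r=cv2.minAreaRect((q[:,:2]*1000).astype(np.float32));print(n,"mani",r,len(q))
    for z0,z1 in((.066,.08),(.09,.1),(.1,.115),(.115,.14)):
        q,_=sel(b,z0,z1)
        if len(q): print(n,"np",z0,len(q),q.mean(0).round(4),q.min(0).round(4),q.max(0).round(4))
a=pp["top"]["p"];s=pp["scene"]["p"]
i1=cv2.resize(a[225:300,195:275],None,fx=5,fy=5,interpolation=2);i2=cv2.resize(a[215:295,335:415],None,fx=5,fy=5,interpolation=2)[:375]
i3=cv2.resize(s[260:325,355:435],None,fx=5,fy=5,interpolation=2)[:300];i4=cv2.resize(s[200:275,240:320],None,fx=5,fy=5,interpolation=2)
im=np.zeros((600,800,3),np.uint8);
im=np.vstack([np.hstack([i1,i2]),np.hstack([i3,i4[:300]])])[:,:,::-1]
im=cv2.resize(im,(704,594));cv2.imwrite("pics/crop.png",im)
E
```

```text
[[ 0.33  -0.001  0.944]
 [-0.944  0.001  0.33 ]
 [-0.002 -1.    -0.   ]]
scene gauge 0.09 110 [0.548  0.182  0.0968] [0.5335 0.169  0.0903] [0.5591 0.1929 0.1005]
scene gauge 0.05 275 [0.5539 0.1838 0.0691] [0.5377 0.1631 0.05  ] [0.5647 0.199  0.0849]
scene gauge 0.015 247 [0.5599 0.1849 0.0303] [0.5302 0.1519 0.015 ] [0.5747 0.2044 0.0429]
scene gauge 0.008 213 [0.559  0.1851 0.0126] [0.5212 0.1501 0.0081] [0.5761 0.211  0.0176]
scene mani ((530.896728515625, -126.26560974121094), (99.80006408691406, 122.73065948486328), 85.46231079101562) 786
scene np 0.066 336 [ 0.5609 -0.1236  0.0727] [ 0.5186 -0.1718  0.0661] [ 0.5849 -0.088   0.08  ]
scene np 0.09 133 [ 0.5324 -0.1214  0.0952] [ 0.5086 -0.1514  0.0902] [ 0.5488 -0.1017  0.1   ]
scene np 0.1 113 [ 0.5263 -0.1245  0.1054] [ 0.5026 -0.1451  0.1001] [ 0.5442 -0.1079  0.1146]
scene np 0.115 46 [ 0.5104 -0.1253  0.1208] [ 0.4994 -0.1348  0.115 ] [ 0.5209 -0.1188  0.1312]
top gauge 0.09 109 [0.5454 0.1807 0.0976] [0.5336 0.1689 0.0901] [0.557  0.1936 0.1045]
top gauge 0.05 78 [0.5391 0.1759 0.0718] [0.5273 0.1596 0.05  ] [0.5644 0.1975 0.0845]
top gauge 0.015 103 [0.5373 0.1736 0.0297] [0.5154 0.1497 0.0151] [0.5744 0.2088 0.0428]
top gauge 0.008 147 [0.5396 0.1767 0.0122] [0.4861 0.1304 0.008 ] [0.5983 0.219  0.0175]
top mani ((530.4179077148438, -128.27745056152344), (100.31995391845703, 120.6624755859375), 86.07542419433594) 1525
top np 0.066 301 [ 0.5645 -0.129   0.0737] [ 0.4995 -0.171   0.0664] [ 0.5827 -0.0896  0.0798]
top np 0.09 194 [ 0.5234 -0.1267  0.0955] [ 0.4976 -0.1506  0.0901] [ 0.5478 -0.1028  0.0999]
top np 0.1 130 [ 0.5279 -0.1268  0.1053] [ 0.5014 -0.1477  0.1001] [ 0.5435 -0.1051  0.1148]
top np 0.115 53 [ 0.5102 -0.1262  0.1208] [ 0.5013 -0.1374  0.1151] [ 0.5179 -0.1159  0.1355]
```

View pics/crop.png

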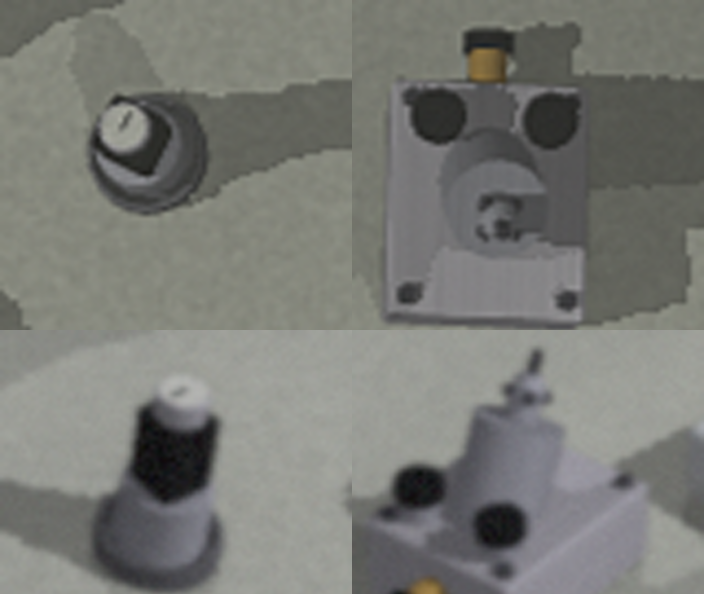

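Crops: in the top view the gauge's grip is turned to about 30–45° yaw. The manifold is yawed about -4°, and the nipple leans towards the robot. I'm moving over the gauge now.

Emit:
{"name": "move_arm", "arguments": {
  "delta_pos": [
    [-4,0,3.6],
    [-4,0,3.6],
    [-4,0,3.6],
    [-4,0,3.6],
    [-4,0,3.6],
    [-4,0,3.6],
    [-4,0,3.6],
    [-4,0,3.6],
    [-4,0,3.6],
    [-4,0,3.6],
    [-4,0,3.6],
    [-4,0,3.6],
    [-4,0,3.6],
    [-4,0,3.6],
    [-4,0,3.6],
    [-4,0,3.6],
    [0,0,0],
    [0,0,0]
  ],
  "spin": [0,0,0,0,0,0,0,0,0,0,0,0,0,0,0,0,0,0],
  "jaw": [0,0,0,0,0,0,0,0,0,0,0,0,0,0,0,0,0,0]
}}

```text
clock: 2.35
tool_pos: [0.5467, 0.1795, 0.2447]
eef_rot: [0.577, -0.41, 0.409, -0.576]
wrist_force: [-0.2, -0.3, -0.1]
finger_gap: 0.0855
```

```bash
cat >> h.py <<'E'
def wray(u,v,z,o):
    c=eyes.calibration("wrist");K=c["intrinsics"];a=np.array([(u-K[0,2]),(v-K[1,2])])/K[0,0];t=np.hypot(*a)
    r=np.r_[a/max(t,1e-9)*np.sin(t),np.cos(t)];T=c["tool_from_camera"];R=Ro.from_quat(o["eef_rot"]).as_matrix()
    r=R@T[:3,:3]@r;p=R@T[:3,3]+o["tool_pos"];return p+r*(z-p[2])/r[2]
E
python3 - <<'E'
from h import *
o=sensors.get_obs();print(o["clock"],o["tool_pos"],o["q"],Ro.from_quat(o["eef_rot"]).as_matrix().round(3))
p,d=eyes.camera("wrist");np.savez("pics/w1.npz",p=p,d=d)
cv2.imwrite("pics/w1.png",p[:,:,::-1])
E
```

```text
2.35 [0.54666601 0.17948037 0.24465241] [-0.08003163  0.44501422 -0.41724573  1.72175499  0.20672045  1.02003888
 -1.80542728] [[ 0.329 -0.001  0.944]
 [-0.944 -0.001  0.329]
 [ 0.001 -1.    -0.002]]
```

View pics/w1.png

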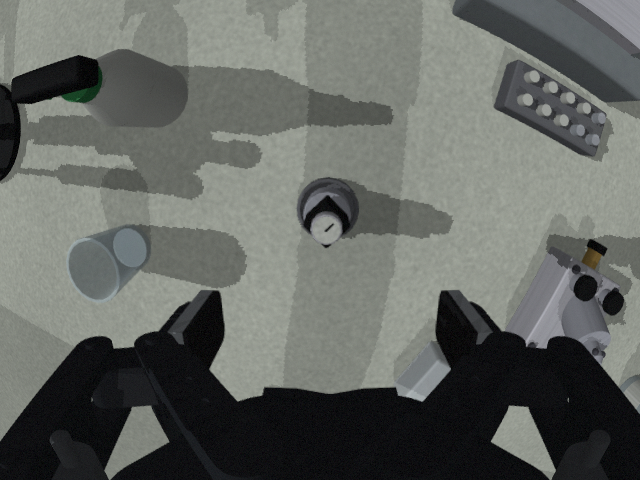

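The wrist view shows the gauge dial at (327,228), with the square grip a diamond of about 45° in the tool frame. I'll measure its exact yaw.

```bash
python3 - <<'E'
from h import *
o=sensors.get_obs();f=np.load("pics/w1.npz");p=f["p"]
g=p.max(2).astype(int)
m=np.zeros_like(g,np.uint8);m[185:255,295:362]=(g[185:255,295:362]<45)
n,l,s,c=cv2.connectedComponentsWithStats(m);k=1+np.argmax(s[1:,4]);print(s[k])
y,x=np.nonzero(l==k);ext=[(x[i],y[i]) for i in(x.argmin(),x.argmax(),y.argmin(),y.argmax())];print(ext)
for e in ext: print(e,wray(*e,.085,o).round(4))
w=np.zeros_like(m);w[205:250,305:350]=p[205:250,305:350].min(2)>150
n,l,s,c=cv2.connectedComponentsWithStats(w);k=1+np.argmax(s[1:,4]);print("dial",s[k],c[k],wray(*c[k],.098,o))
im=p[180:255,290:365];cv2.imwrite("pics/w1c.png",cv2.resize(im[:,:,::-1],None,fx=8,fy=8,interpolation=2))
E
```

```text
[303 196  53  38 628]
[(np.int64(303), np.int64(224)), (np.int64(355), np.int64(208)), (np.int64(326), np.int64(196)), (np.int64(342), np.int64(233))]
(np.int64(303), np.int64(224)) [0.5382 0.1987 0.085 ]
(np.int64(355), np.int64(208)) [0.5641 0.1638 0.085 ]
(np.int64(326), np.int64(196)) [0.5656 0.1886 0.085 ]
(np.int64(342), np.int64(233)) [0.5415 0.1667 0.085 ]
dial [321 233  12  10  48] [326.10416667 236.29166667] [0.53796452 0.17890478 0.098     ]
```

View pics/w1c.png

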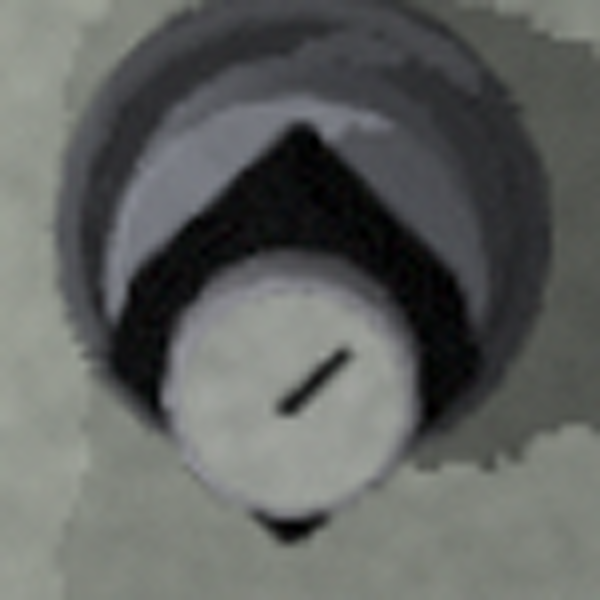

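```bash
python3 - <<'E'
from h import *
o=sensors.get_obs()
L,R,B=[wray(*e,.085,o)[:2] for e in((304,224.4),(350.6,225),(326.3,247.9))];T=wray(327.7,195.6,.043,o)[:2]
print(L,R,B,T,"centres",(L+R)/2,(T+B)/2,"dial",wray(326.3,228.8,.098,o))
for a in(R-L,B-T):print(np.degrees(np.arctan2(a[1],a[0])),np.hypot(*a))
for a in(B-L,R-B):print(np.degrees(np.arctan2(a[1],a[0])),np.hypot(*a))
E
```

```text
[0.53818345 0.19782266] [0.54994532 0.1623941 ] [0.52548372 0.17454923] [0.5603367  0.18557335] centres [0.54406438 0.18010838] [0.54291021 0.18006129] dial [0.54362842 0.18069738 0.098     ]
-71.63443294867274 0.03732994128029801
-162.44764673508135 0.03655490737465247
-118.62018528525145 0.026512928673129838
-26.42309599651172 0.027315139355294955
```

Emit:
{"name": "move_arm", "arguments": {
  "delta_pos": [
    [0,0,0],
    [0,0,0],
    [0,0,0],
    [0,0,0],
    [0,0,0],
    [-0.24,4,0],
    [0,4,0],
    [0,4,0],
    [0,4,0],
    [0,2.17,0],
    [0,0,0],
    [0,0,0]
  ],
  "spin": [-8.8,-8.8,-8.8,-8.8,-8.8,0,0,0,0,0,0,0],
  "jaw": [0,0,0,0,0,40,60,80,80,80,80,80]
}}

```text
clock: 3.9
tool_pos: [0.546, 0.1816, 0.065]
eef_rot: [-0.687, 0.163, -0.164, 0.688]
wrist_force: [-0.3, 0.2, 0.6]
finger_gap: 0.0586
```

```bash
python3 - <<'E'
from h import *
p,d=eyes.camera("wrist");o=sensors.get_obs();print(o["clock"],o["q"][6])
cv2.imwrite("pics/w2.png",p[150:450,120:540,::-1])
E
```

```text
3.95 -1.2516230675358495
```

View pics/w2.png

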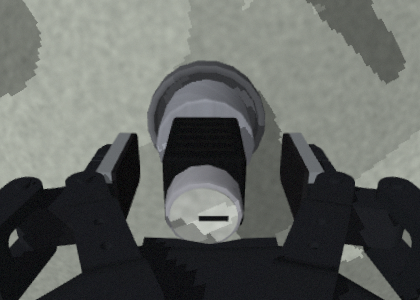

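The jaws straddle the grip squarely (gauge centre about 204, jaw centre about 209). I'm closing them.

Emit:
{"name": "move_arm", "arguments": {
  "delta_pos": [
    [0,0,0],
    [0,0,0],
    [0,0,0],
    [0,0,0],
    [0,0,0],
    [0,0,0]
  ],
  "spin": [0,0,0,0,0,0],
  "jaw": [255,255,255,255,255,255]
}}

```text
clock: 4.7
tool_pos: [0.5456, 0.1816, 0.0644]
eef_rot: [-0.688, 0.163, -0.164, 0.688]
wrist_force: [-0.5, -0.6, 6.2]
finger_gap: 0.027
```

Emit:
{"name": "move_arm", "arguments": {
  "delta_pos": [
    [0,-0.5,0],
    [0,0,-0.3],
    [0,0,-0.3],
    [0,0,-0.3],
    [0,0,-0.3],
    [0,0,-0.3],
    [0,0,-0.3],
    [0,0,-0.3],
    [0,0,-0.3],
    [0,0,-0.3],
    [0,0,0]
  ],
  "spin": [0,0,0,0,0,0,0,0,0,0,0],
  "jaw": [255,255,255,255,255,255,255,255,255,255,255]
}}

```text
clock: 6.08
tool_pos: [0.535, 0.1621, 0.0704]
eef_rot: [-0.685, 0.161, -0.164, 0.691]
wrist_force: [2.5, 8.5, 4.2]
finger_gap: 0.0274
```

```bash
python3 - <<'E'
from h import *
p,d=eyes.camera("wrist");s,d2=eyes.camera("scene");t,d3=eyes.camera("top");o=sensors.get_obs();print(o["clock"],o["q"],o["wrist_force"])
a=cv2.resize(p[100:400,120:540],(420,300));b=cv2.resize(s[225:325,345:465],(360,300),interpolation=2)
cv2.imwrite("pics/w3.png",np.hstack([a,b])[:,:,::-1])
E
```

```text
6.225 [-0.01416449  0.68254311 -0.47518853  1.87406098  0.46463451  0.68705924
 -1.22591042] [1.69391525 8.62594969 4.206028  ]
```

View pics/w3.png

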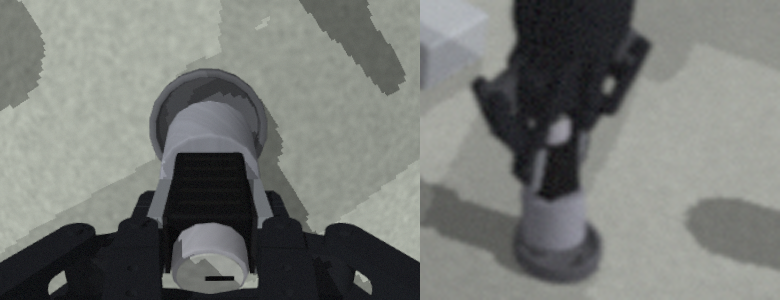

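The gauge is leaning the right way, with the grip flat facing the wrist camera. I'll get the tilt from a plane fit to that flat's depth.

```bash
cat >> h.py <<'E'
def tilt(box=None):
    """tilt of the grip flat facing the wrist camera, tool frame; box r0,r1,c0,c1"""
    D=[]
    for _ in range(3): p,d=eyes.camera("wrist");D.append(d)
    d=np.median(D,0);c=eyes.calibration("wrist");K=c["intrinsics"];v,u=np.mgrid[:480,:640]
    a=np.stack([u-K[0,2],v-K[1,2]],-1)/K[0,0];t=np.linalg.norm(a,axis=-1)
    P=np.concatenate([a/t[...,None]*np.tan(t)[...,None],np.ones((480,640,1))],-1)*d[...,None]
    T=c["tool_from_camera"];P=P@T[:3,:3].T+T[:3,3]
    r0,r1,c0,c1=box;m=np.zeros((480,640),bool);m[r0:r1,c0:c1]=True
    m&=(p.max(2)<45)&(d>0);Q=P[m]
    for _ in range(3):  # z = k y + b + j x
        A=np.c_[Q[:,1],Q[:,0],np.ones(len(Q))];s,*_=np.linalg.lstsq(A,Q[:,2],rcond=None);e=Q[:,2]-A@s
        Q=Q[abs(e)<2.5*e.std()+1e-6]
    print("n",len(Q),"rms mm",e.std()*1e3,"tilt deg",np.degrees(np.arctan(s[0])),"yaw",np.degrees(np.arctan(s[1])),"ymin/max",Q[:,1].min(),Q[:,1].max(),"mean",Q.mean(0));return p,P,s
E
python3 - <<'E'
from h import *
p,P,s=tilt((258,312,308,352)); print(sensors.get_obs()["clock"])
E
```

```text
n 2329 rms mm 0.27404097396447596 tilt deg 13.006092417225657 yaw 0.05481989028087161 ymin/max -0.02301773629516464 0.01093831211796889 mean [-0.00041437 -0.00726166  0.01560743]
6.375
```

Emit:
{"name": "move_arm", "arguments": {
  "delta_pos": [
    [0,0.1,-0.3],
    [0,0,-0.3],
    [0,0,-0.3],
    [0,0,-0.3],
    [0,0,-0.2],
    [0,0,0]
  ],
  "spin": [0,0,0,0,0,0],
  "jaw": [255,255,255,255,255,255]
}}

```text
clock: 7.12
tool_pos: [0.5287, 0.1492, 0.0691]
eef_rot: [-0.685, 0.161, -0.164, 0.691]
wrist_force: [2.9, 8.1, 1.0]
finger_gap: 0.0271
```

```bash
python3 - <<'E'
from h import *
p,P,s=tilt((258,312,308,352)); o=sensors.get_obs();print(o["clock"],Ro.from_quat(o["eef_rot"]).as_matrix().round(4))
E
```

```text
n 2336 rms mm 0.346377749354813 tilt deg 24.31649692081097 yaw 0.07628304232933429 ymin/max -0.022885023019660986 0.0019643800146475487 mean [-0.00040589 -0.01117977  0.01703709]
7.275 [[ 0.8939  0.0059  0.4482]
 [-0.4483  0.007   0.8939]
 [ 0.0022 -1.      0.0089]]
```

Emit:
{"name": "move_arm", "arguments": {
  "delta_pos": [
    [0,-1,0],
    [0,-3,0],
    [0,-4.5,0],
    [0,-4.5,0],
    [0,-4,0],
    [0,0,0],
    [0,0,0]
  ],
  "spin": [0,0,0,0,0,0,0],
  "jaw": [255,255,255,255,255,255,255]
}}

```text
clock: 8.15
tool_pos: [0.5255, 0.1438, 0.2364]
eef_rot: [0.689, -0.164, 0.163, -0.687]
wrist_force: [-0.5, -0.3, -2.5]
finger_gap: 0.0271
```

```bash
python3 - <<'E'
from h import *
p,P,s=tilt((258,312,308,352)); o=sensors.get_obs();print(o["clock"],Ro.from_quat(o["eef_rot"]).as_matrix().round(4),s)
col=p[230:345,325:335].mean((1,2));print(col.astype(int))
cv2.imwrite("pics/w4.png",cv2.resize(p[170:350,250:410,::-1],None,fx=3.3,fy=3.3,interpolation=2))
np.savez("pics/w4.npz",p=p,P=P,s=s)
E
```

```text
n 2335 rms mm 0.3289133941038302 tilt deg 24.066838563356526 yaw -0.016313553332302264 ymin/max -0.02286898110142402 0.002030807670934609 mean [-0.00043692 -0.01105181  0.01698413]
8.3 [[ 0.8929 -0.0032  0.4502]
 [-0.4502 -0.001   0.8929]
 [-0.0024 -1.     -0.0024]] [ 4.46627209e-01 -2.84725226e-04  2.19193314e-02]
[110 110 110 109 110 109 110 110 110 109 110  72  30  17  18  19  19  15
  19  23  23  22  19  17  18  17  18  18  18  18  18  21  22  22  22  20
  17  16  16  17  17  17  17  19  20  22  22  22  19  18  17  16  17  17
  18  18  17  17  20  20  22  22  23  22  19  15  19  18  19  18  17  18
  18  18  20  22  23  23  23  18  18  18  18  18  19  17  18  18  17  17
  18  19  21  24  23  20  17  15  14  51 107 140 146 147 148 148 149 148
 149 149 148 148 148 148 148]
```

View pics/w4.png

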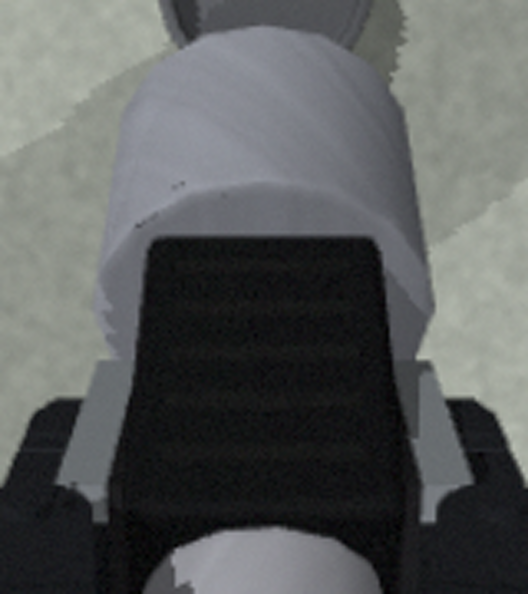

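```bash
cat >> h.py <<'E'
def wdir(u,v):
    c=eyes.calibration("wrist");K=c["intrinsics"];a=np.array([(u-K[0,2]),(v-K[1,2])])/K[0,0];t=np.hypot(*a)
    T=c["tool_from_camera"];return T[:3,3],T[:3,:3]@np.r_[a/t*np.sin(t),np.cos(t)]
def axis(s):
    th=np.arctan(s[0]);return np.array([0,-np.cos(th),-np.sin(th)]),np.array([0,-np.sin(th),np.cos(th)])
def onflat(u,v,s):
    o,r=wdir(u,v);t=(s[0]*o[1]+s[1]*o[0]+s[2]-o[2])/(r[2]-s[0]*r[1]-s[1]*r[0]);return o+t*r
S=np.array([.5187,-.1264,.095]);YAW=-4.2
uN=np.r_[-np.sin(np.radians(25))*np.array([np.cos(np.radians(YAW)),np.sin(np.radians(YAW))]),np.cos(np.radians(25))]
def report(M,h,dx=0,S=S):
    """shift (cm, tool axes after the spin) that puts the mouth M (tool frame) h above the seat"""
    o=sensors.get_obs();R=Ro.from_quat(o["eef_rot"]).as_matrix();print("t",o["clock"],"q",o["q"].round(2))
    d=S+h*uN-(o["tool_pos"]+R@M);print("mouth",(o["tool_pos"]+R@M).round(4),"world err mm",(d*1e3).round(1),"tool cm",(R.T@d*100).round(2));return d,R
E
python3 - <<'E'
from h import *
f=np.load("pics/w4.npz");s=f["s"];u,n=axis(s)
b=onflat(330,241.4,s);t=onflat(330,323,s);print(b,t,"len",np.linalg.norm(b-t))
l,r=onflat(250+147/3.3,170+250/3.3,s),onflat(250+377/3.3,170+250/3.3,s);print("edges",l,r)
M=b-14e-3*n-39e-3*u;M[0]=(l[0]+r[0])/2;print("M",M);np.save("M.npy",M)
print("axis point at y=-5mm:",M+u*((-.005-M[1])/u[1]))
o=sensors.get_obs();R=Ro.from_quat(o["eef_rot"]).as_matrix();R2=R@Ro.from_euler('y',67.4,degrees=True).as_matrix()
print(R2.round(3),"axis world",R2@-u*-1,uN)
for h in(.08,.05): tgt=S+h*uN-R2@M;d=tgt-o["tool_pos"];print(h,tgt.round(4),d.round(4),"in present tool axes cm",(R.T@d*100).round(2))
E
```

```text
[-0.00022127  0.00990674  0.02634402] [-0.00025005 -0.02662011  0.01003014] len 0.04000443600417667
edges [-0.01391711  0.00749022  0.02526863] [0.01300192 0.00749172 0.02526163]
M [-0.00045759  0.05122572  0.02946531]
axis point at y=-5mm: [-0.00045759 -0.005       0.00435338]
[[-0.072 -0.003  0.997]
 [-0.997 -0.001 -0.072]
 [ 0.001 -1.    -0.003]] axis world [-0.40379969  0.03049645  0.91433898] [-0.42148331  0.0309518   0.90630779]
0.08 [ 0.4557 -0.1222  0.2188] [-0.0697 -0.2664 -0.0171] in present tool axes cm [  5.78   1.76 -26.93]
0.05 [ 0.4684 -0.1231  0.1916] [-0.0571 -0.2674 -0.0443] in present tool axes cm [  6.95   4.48 -26.43]
```

Emit:
{"name": "move_arm", "arguments": {
  "delta_pos": [
    [0.97,0,-4.48],
    [0.97,0,-4.48],
    [0.97,0,-4.48],
    [0.97,0,-4.48],
    [0.97,0,-4.48],
    [0.97,0,-4.48],
    [0,0,0],
    [0,0,0],
    [0,0,0],
    [0,0,0],
    [0,0,0],
    [0,0,0],
    [0,0,0],
    [0,1.7,0],
    [0,0,0],
    [0,0,0]
  ],
  "spin": [0,0,0,0,0,0,9.63,9.63,9.63,9.63,9.63,9.63,9.62,0,0,0],
  "jaw": [255,255,255,255,255,255,255,255,255,255,255,255,255,255,255,255]
}}

```text
clock: 10.3
tool_pos: [0.4574, -0.1213, 0.2205]
eef_rot: [-0.482, 0.518, -0.517, 0.482]
wrist_force: [-0.6, -1.0, -2.0]
finger_gap: 0.0273
```

```bash
python3 - <<'E'
from h import *
p,P,s=tilt((258,312,308,352));M=np.load("M.npy");d,R=report(M,.08);print(R.round(4))
np.savez("pics/w5.npz",p=p,P=P,s=s)
cv2.imwrite("pics/w5.png",cv2.resize(p[60:350,170:490,::-1],None,fx=2,fy=2,interpolation=2))
E
```

```text
n 2327 rms mm 0.33710453887379155 tilt deg 24.0681058394258 yaw 0.012872861355189202 ymin/max -0.022666476127221363 0.0016710939397426017 mean [-0.00042189 -0.01106893  0.01651991]
t 10.45 q [ 0.45  0.29 -0.33  2.    0.12  0.87 -1.59]
mouth [ 0.4871 -0.1231  0.1697] world err mm [-2.1 -0.8 -2.2] tool cm [ 0.1   0.22 -0.21]
[[-7.250e-02  5.000e-04  9.974e-01]
 [-9.974e-01 -1.000e-04 -7.250e-02]
 [ 1.000e-04 -1.000e+00  5.000e-04]]
```

View pics/w5.png

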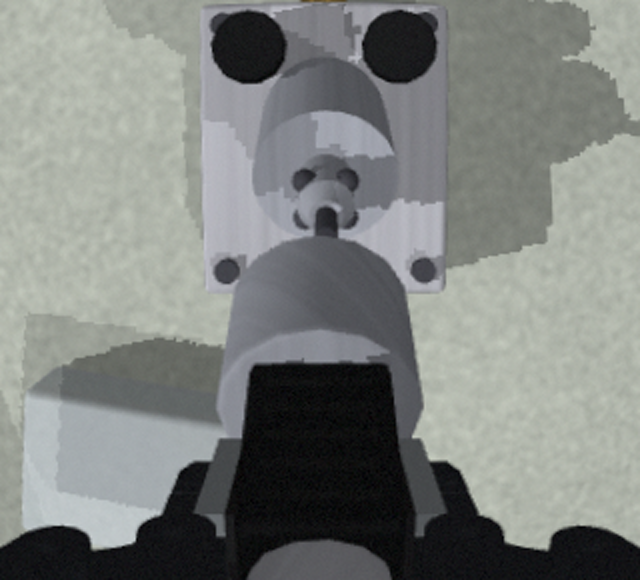

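The manifold sits square in the wrist picture, with the stem at crop (326,222) almost in line with the coupler (about 320). I'll refine the seat from this view.

```bash
python3 - <<'E'
from h import *
f=np.load("pics/w5.npz");P=f["P"];s=f["s"];o=sensors.get_obs();R=Ro.from_quat(o["eef_rot"]).as_matrix()
W=P@R.T+o["tool_pos"]
v,u=np.mgrid[:480,:640];roi=(v<215)&(u>255)&(u<410)
m=roi&(abs(W[...,2]-.05)<.005);r=cv2.minAreaRect((W[m][:,:2]*1000).astype(np.float32));print("block",r)
e1=uN;e2=np.array([np.cos(np.radians(YAW)),np.sin(np.radians(YAW)),0]);e2=e2-e2@uN*uN;e2/=np.linalg.norm(e2);e3=np.cross(uN,e2)
L=(W-S)@np.c_[e2,e3,uN]
m=roi&(np.hypot(L[...,0],L[...,1])<.035)&(abs(L[...,2])<.004);q=L[m]
print("seat",len(q),"min",q.min(0)*1e3,"max",q.max(0)*1e3,"mean",q.mean(0)*1e3)
A=np.c_[q[:,:2],np.ones(len(q))];print("plane",np.linalg.lstsq(A,q[:,2],rcond=None)[0])
for z in(1,):
    c=cv2.minEnclosingCircle((q[:,:2]*1000).astype(np.float32));print("circle",c)
m=roi&(np.hypot(L[...,0],L[...,1])<.012)&(L[...,2]>.008)&(L[...,2]<.019);q=L[m];print("post",q.min(0)*1e3,q.max(0)*1e3)
m=roi&(np.hypot(L[...,0],L[...,1])<.012)&(L[...,2]>.028)&(L[...,2]<.042);q=L[m];print("stem",len(q),q.min(0)*1e3,q.max(0)*1e3)
b=onflat(330,241.4,s);print("gauge edges",onflat(170+249/2,60+380/2,s)[0],onflat(170+391/2,60+380/2,s)[0],"col",[ (i+230,int(f['p'][i+230,325:335].mean())) for i in range(8,15)])
E
```

```text
block ((528.7986450195312, -128.25048828125), (100.86736297607422, 120.64215850830078), 85.55888366699219)
seat 2883 min [-25.0471413  -25.98678317  -3.89766303] max [24.19905079 23.87484126  3.98932   ] mean [ 4.39496945 -0.91208966  2.0545919 ]
plane [-0.02151262  0.00179813  0.00215078]
circle ((-1.1179254055023193, -1.1645771265029907), 25.628602981567383)
post [ -7.18670408 -10.39437333   8.1006075 ] [ 9.39977332  9.5200711  18.97736621]
stem 237 [-5.36673978 -6.77261593 28.01241639] [ 5.3336535   4.37616417 41.90296146]
gauge edges -0.013770560175836449 0.013282264644506913 col [(238, 142), (239, 143), (240, 142), (241, 91), (242, 29), (243, 14), (244, 11)]
```

Emit:
{"name": "move_arm", "arguments": {
  "delta_pos": [
    [0.2,0.05,-0.31],
    [0,0.8,0.36],
    [0,0.8,0.36],
    [0,0.8,0.36],
    [0,0.8,0.37],
    [0,0,0],
    [0,0,0]
  ],
  "spin": [0,0,0,0,0,0,0],
  "jaw": [255,255,255,255,255,255,255]
}}

```text
clock: 11.32
tool_pos: [0.4687, -0.1241, 0.1881]
eef_rot: [-0.482, 0.518, -0.518, 0.482]
wrist_force: [-0.7, -0.1, -2.4]
finger_gap: 0.0275
```

```bash
python3 - <<'E'
import h
from h import *
p,P,s=tilt((258,312,308,352));M=np.load("M.npy");M[0]=-.00035
h.uN=np.array([-.4136,.0304,.91]);d,R=report(M,.045,S=np.array([.5170,-.1274,.0964]))
o=sensors.get_obs();t,_=eyes.camera("scene")
a=p[60:350,170:490];b=cv2.resize(t[160:280,230:340],None,fx=2.417,fy=2.417,interpolation=2)[:290]
cv2.imwrite("pics/w6.png",cv2.resize(np.hstack([a,b])[:,:,::-1],None,fx=1.35,fy=1.35))
E
```

```text
n 2341 rms mm 0.34065489578400115 tilt deg 23.966107659003043 yaw -0.00606443851543048 ymin/max -0.022970785909355737 0.001849965217022631 mean [-0.00045583 -0.01105962  0.01651653]
t 11.475 q [ 0.43  0.36 -0.32  2.    0.15  0.8  -1.62]
mouth [ 0.4982 -0.126   0.1371] world err mm [ 0.2 -0.   0.2] tool cm [-0.   -0.02  0.02]
```

View pics/w6.png

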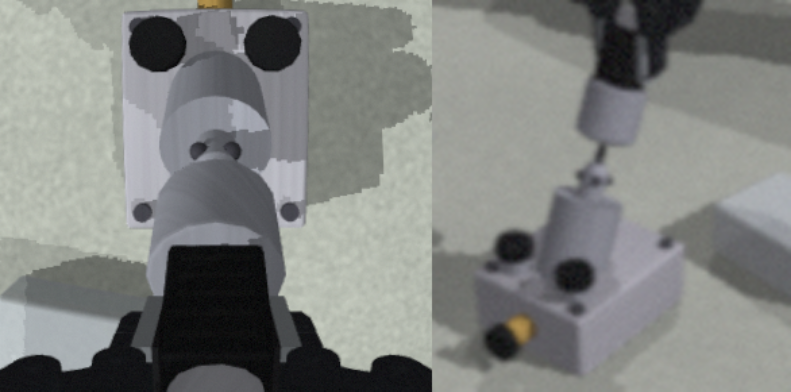

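The coupler lines up with the stem in both views: it is centred left to right in the wrist crop, and the axes line up in the scene crop. I'm going down the nipple's axis.

Emit:
{"name": "move_arm", "arguments": {
  "delta_pos": [
    [0,0.46,0.21],
    [0,0.46,0.21],
    [0,0.46,0.21],
    [0,0.46,0.21],
    [0,0.36,0.16],
    [0,0,0]
  ],
  "spin": [0,0,0,0,0,0],
  "jaw": [255,255,255,255,255,255]
}}

```text
clock: 12.28
tool_pos: [0.4785, -0.1248, 0.1657]
eef_rot: [-0.482, 0.518, -0.518, 0.481]
wrist_force: [0.2, 0.5, -1.4]
finger_gap: 0.0273
```

Emit:
{"name": "move_arm", "arguments": {
  "delta_pos": [
    [0,0.27,0.13],
    [0,0.27,0.13],
    [0,0.27,0.12],
    [0,0.27,0.12],
    [0,0,0]
  ],
  "spin": [0,0,0,0,0],
  "jaw": [255,255,255,255,255]
}}

```text
clock: 12.9
tool_pos: [0.4841, -0.1253, 0.1547]
eef_rot: [0.481, -0.518, 0.518, -0.482]
wrist_force: [2.9, -0.3, -8.7]
finger_gap: 0.0274
```

Emit:
{"name": "move_arm", "arguments": {
  "delta_pos": [
    [0,0.27,0.12],
    [0,0.27,0.12],
    [0,0.27,0.12],
    [0,0.18,0.08],
    [0,0,0]
  ],
  "spin": [0,0,0,0,0],
  "jaw": [255,255,255,255,255]
}}

```text
clock: 13.52
tool_pos: [0.4866, -0.1254, 0.1487]
eef_rot: [-0.483, 0.518, -0.517, 0.48]
wrist_force: [-20.5, 4.1, 45.4]
finger_gap: 0.0272
```

```bash
python3 - <<'E'
import h
from h import *
p,P,s=tilt((258,312,308,352));M=np.load("M.npy");M[0]=-.00035
h.uN=np.array([-.4136,.0304,.91]);d,R=report(M,0,S=np.array([.5170,-.1274,.0964]));print(-d@h.uN,sensors.get_obs()["wrist_force"])
E
```

```text
n 2324 rms mm 0.33926985098310036 tilt deg 24.30397635952607 yaw -0.12804623780840113 ymin/max -0.02289055837841647 0.0018043106063805325 mean [-0.00044484 -0.01109347  0.01652844]
t 13.675 q [ 0.4   0.45 -0.3   1.99  0.19  0.74 -1.65]
mouth [ 0.5159 -0.1273  0.0974] world err mm [ 1.1 -0.1 -1. ] tool cm [0.   0.1  0.11]
0.0013913248027526666 [-19.71968747   3.22810838  44.35312848]
```

Emit:
{"name": "move_arm", "arguments": {
  "delta_pos": [
    [0,-0.14,-0.06],
    [0,0,0],
    [0,0,0],
    [0,0,0]
  ],
  "spin": [0,0,0,0],
  "jaw": [255,255,255,255]
}}

```text
clock: 14.18
tool_pos: [0.4867, -0.1255, 0.1489]
eef_rot: [-0.482, 0.518, -0.518, 0.481]
wrist_force: [-12.3, 1.1, 27.9]
finger_gap: 0.0274
```

```bash
python3 - <<'E'
import h
from h import *
p,P,s=tilt((258,312,308,352));M=np.load("M.npy");M[0]=-.00035
h.uN=np.array([-.4136,.0304,.91]);d,R=report(M,0,S=np.array([.5170,-.1274,.0964]));o=sensors.get_obs();print(-d@h.uN,o["wrist_force"],abs(o["qd"]).max())
t,_=eyes.camera("scene")
b=cv2.resize(t[180:280,230:340],(440,400),interpolation=2)
cv2.imwrite("pics/w7.png",np.hstack([cv2.resize(p[60:320,170:430],(340,400)),b])[:,:,::-1])
E
```

```text
n 2332 rms mm 0.3342463286042909 tilt deg 24.040834746349578 yaw -0.00625623029129815 ymin/max -0.022773776180419633 0.0020568116915367363 mean [-0.00042129 -0.01104468  0.01652735]
t 14.325 q [ 0.4   0.45 -0.3   1.99  0.19  0.74 -1.65]
mouth [ 0.5159 -0.1273  0.0976] world err mm [ 1.1 -0.1 -1.2] tool cm [0.   0.12 0.11]
0.0015213952874957339 [-12.64964905   1.03145287  26.65212164] 0.001191584469277438
```

View pics/w7.png

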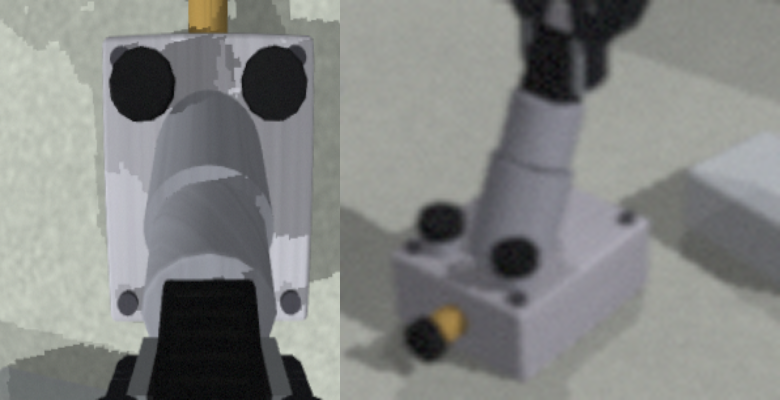

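The coupler sits flush and coaxial on the seat; the joint line is at about (535,165) in the scene crop, with no gap. It presses with roughly 30 N and is at rest, so I'm handing in.

```bash
python3 -c "
from bench import job; print(job.sign_off())"
```

```text
the job is handed in; nothing more can be done
None
```

The gauge is on the tilted nipple and held pressed home in the gripper. I handed the job in at about 14.4 s, and the sign-off reported no verdict.

**How it was done:** The move commands can't tilt the tool. I gripped the gauge on its flats and pivoted it in the jaws against the dish wall to about 24°. Then I lifted it out, turned it to face the nipple and pushed it down the nipple's axis. The wrist force reversed to a pull as it passed the catch balls, which showed the snap. It then rose to about 49 N against the seat, and I eased it back to about 30 N.

**Last checks:**
- **Fit:** the last pictures show the coupler flush on the seat with no gap.
- **Mouth position:** the wrist-camera estimate puts the mouth 1.5 mm from the seat along the axis. That figure is within the camera's own error.
- **Tilt:** the gauge measured 24.0°, against a nominal 25°.
- **At rest:** joint speeds were about 0.001 rad/s, and the jaws were still closed on the grip with a 27 mm gap.

**Disagreements and gaps:**
- The wrist and fixed cameras differed by 2–3 mm on the seat position; I used the wrist camera.
- I couldn't read the stem travel directly; I inferred it from the fit and the force.
- I didn't measure the bystanders again at the end, but I saw no contact with them.

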